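Turn the rotary assembly plate to its mark and lock it with the index pin

ROBOT

A 6-joint arm with a two-finger parallel gripper is mounted at the origin on the work surface. World frame = base frame: x ahead of the robot, y to its left, z up, the work surface at z = 0. Lengths are in m, angles in rad, forces in N, time in s.
With the tool pointing down it reaches from about 0.275 to 0.875 m from the base axis. Payload 12.5 kg.
Tool frame: the origin (TCP) lies at the very end of the fingers, on their centre line; the grasp point (between the pads) lies 19 mm behind it; x points along the fingers, y is the direction in which the jaws open and shut, and the axes are right-handed (so a half turn about x gives the same grasp; the last joint's range is limited). The gripper opens to 85 mm and grips with 20 to 120 N. Pads are 22 mm wide; open, the fingers measure 114 mm over their backs; the gripper's body (76 mm by 85 mm) begins 54 mm behind the grasp point. The pads swing forward as they close: fully open they stand 13 mm farther back than shut.
Start: joints at [1.136, 0.351, 1.652, -0, 1.139, -0.085], TCP at [0.188, 0.517, 0.231] pointing down, gripper open.
Joint ranges: [-2.75, 2.75], [-0.79, 2.1], [0.01, 2.65], [-1.57, 4.71], [0.07, 3.14], [-2.87, 2.87]. Speed limits (rad/s): [2.22, 2.22, 2.79, 3.14, 3.14, 3.14].

INTERFACE

Orientations are given as a 3x3 rotation matrix whose columns are the frame's x, y, z axes.
In Python, from bench import manip gives the robot as it stands. Calls block until the motion is done:
- manip.move_ptp(position, orientation): joint-space move of the TCP to a pose.
- manip.move_l(position, attitude=None, max_speed=0.15): straight line of the TCP; attitude=None keeps the orientation; max_speed is the mean speed in m/s.
- manip.move_j(angles): joint-space move.
- manip.set_gripper(opening, effort=None): opening from 0.0 (shut) to 1.0 (fully open); effort is the grip in N (None keeps the last); returns when the fingers have stopped.
- manip.dwell(seconds).
- manip.inverse_kinematics(position, orientation): joint angles nearest the present ones, or None.
- manip.grab_frame(name): name is "side" or "top"; returns (picture, depth): 480x640x3 uint8, red, green, blue; 480x640 float32, m along the optical axis (not along the pixel's ray), 0 where there is no reading.
- manip.get_calibration(name): a dict with "camera_matrix" (3x3 intrinsics, pixels), "k1" (the pictures are not rectified: a ray, as slopes to the right and down, at radius r is drawn at 1 + k1 r^2 times it, then the intrinsics apply), "R" (3x3) and "t" (3): a world point X has camera coordinates R X + t. Camera axes: x right, y down, z forward; pixel columns grow to the right and rows downward; lengths in m; the calibration is good to about 2 mm. A picture is of the moment at which its call begins. get_calibration takes no time and is no camera call.
A pose or a line that the arm cannot do raises manip.Unreachable and nothing moves.
- manip.sign_off(): hands the job in, once; it reports no verdict.
Trained networks look in the newest picture that a camera, given by its name, has taken for a name from the list of things; names that differ only in an ending like _2 or _b are one class to them, and where a whole thing is asked for, a point or a joint stands for the part that bears it (a point fixed in the world has none). Each returns a list of dicts, best first, with "confidence" (0 to 1); they miss things now and then, are a little off and sometimes report something else, mostly with a low value. They report only what shows in the picture. A call takes as long as a camera call.
- manip.look_for(camera, name): "at" ([x, y, z] in m, in world coordinates, good to about 4 mm: the middle of the surface that is visible of it).
Readings, each from a call of its own:
- manip.current_time(): time.
- manip.current_qpos(): joint angles.
- manip.current_joint_vel(): joint speeds.
- manip.current_joint_torque(): joint torques, N m.
- manip.current_ee_pos(): TCP position.
- manip.current_tcp_rot(): TCP orientation.
- manip.current_force(): force on the tool from outside, world axes, zero at the start.
- manip.current_ft_torque(): the same for the moment, N m.
- manip.current_grip_width(): opening from 0.0 (shut) to 1.0 (fully open).
Only numpy, scipy, OpenCV 4.12 (cv2) and the standard library are available. Lean on these libraries where they do the work, as an engineer would, in place of code of your own. Each camera call takes 0.05 s, during which the arm holds its last target. There are 200 camera calls.

TASK

Push the square turntable round by one of its posts, anticlockwise seen from above, until its scribed line stands at the pointer's mark, to within a few millimetres. Then take the index pin from its rest block and put it into the turntable's index hole; the locking bore hidden in the base below lies only roughly at the mark (up to 7 degrees either way), so press the pin down lightly and swing the turntable with it, feeling for the bore, until the pin drops fully home, and let go. Force nothing (10 N is plenty) and leave the bin, the screwdriver and the contactor alone.

Things in the scene. Friction and masses are not known exactly. Their poses are not given: they have to be found in the camera images.
- base: Fixed base of the stage, round and green, 250 mm across. Origin on the bench on the turntable's vertical axis. A pointer tongue with a black line sticks out in its -x direction under the turntable's edge. Inside, under the turntable, is a flat steel ring, top 50 mm above the bench, with one vertical locking bore, 100 mm from the axis and within 7 degrees of the base's -x direction.
- mark (a point): The mark: middle of the black line on the pointer tongue, 147 mm from the axis in the base's -x direction, 46 mm above the bench. The hidden bore near it is 14 mm across, 34 mm deep, its mouth chamfered 0.8 mm; its exact angle is not measured and is to be felt. It is never more than 7 degrees (12 mm) from the mark, either way.
- turntable: Square aluminium plate, 240 x 240 x 12 mm, top 64 mm above the bench; origin on the axis at its underside. Turns without stops, with a heavy drag (about 2.5 N at a post, more when fast); stays where left. At the mark its axes match the base's; it starts 35 to 75 degrees clockwise of that. Terminal blocks bolted on top: within 60 mm of the axis, top 104 mm above the bench. Over 25 N harms it.
- index_hole (a point): Centre of the upper mouth of the index hole through the turntable, in its -x direction, 100 mm from the axis: 13.6 mm across, chamfered 1.5 mm, 64 mm above the bench. A scribed black line runs from the hole to the nearest edge. The ring below is 14 mm under this point: a pin put in off the bore lands there.
- post_a (a point): Top centre of an upright round steel post, 16 mm across, 50 mm high (top 114 mm above the bench), on a far corner of the turntable: 115 mm from the axis, 45 degrees clockwise of its +x direction (135 degrees anticlockwise of the index hole).
- post_b (a point): Top centre of the other post, alike, 45 degrees anticlockwise of the turntable's +x direction.
- rest_hole0 (a point): Centre of the top of the pin's rest block: aluminium, 60 x 60 mm, 45 mm high, fixed on the bench, with a loose hole (15 mm across) in which the pin stands until used; it may be on the left or on the right of the stage.
- pin_grip (a point): Centre of the loose index pin's grip, z up the pin. 0.1 kg: black plastic grip, 24 mm across, 40 mm long, above a steel shank 12 mm across, 40 mm long, its foot chamfered 1 mm. This point is 20 mm above the shoulder, 60 mm above the foot. Shoulder in the rest: 45 mm above the bench; fully home: on the plate, 64 mm above it. More than 35 N on the stage harms the pin.
- pin: The index pin itself; origin at the centre of its foot, z along the pin towards the grip.
- bin: Bystander: small open green plastic bin, 75 x 95 x 45 mm, on the other side of the stage from the rest block. Origin under its centre.
- screwdriver: Bystander: screwdriver lying beside the stage.
- contactor: Bystander: grey and black contactor (a block 70 x 45 x 72 mm) beside the stage. Origin under its centre.

How it is judged:
On the way, in this order (a step that is already met when the one before it is completed fails the run):
1. the turntable stands at the mark (within 0.05 rad, 6 mm at its edge), at rest, while the pin still stands in its rest (angle between the x axis of turntable and the x axis of base, either way round below 0.05 rad and angular speed of turntable below 0.02 rad/s and distance of pin from where it was at the start of the episode below 0.01 m), for 0.3 s.
2. the pin is fully home through the turntable in the bore (horizontal distance between pin and index_hole below 0.003 m and z of pin in the frame of index_hole below -0.037 m and angle between the x axis of turntable and the x axis of base, either way round below 0.16 rad), for 0.2 s.
At the end, for the whole second after the job is handed in: The turntable stands near the mark (within 0.16 rad), the pin is upright (within 0.08 rad) in its index hole and fully home (foot at least 37 mm below the plate's top, within 3 mm of the hole's axis), released, and pin and turntable are at rest (all of step 2 and angle between pin's own z axis and vertical below 0.08 rad and linear speed of pin below 0.01 m/s and angular speed of turntable below 0.02 rad/s); the robot touches nothing.
It fails at once if the turntable is pushed by the fingers or arm with more than 25 N (contact force between any of the fingers, the arm and turntable above 25 N).
It fails at once if the pin is forced with more than 35 N on the stage (contact force between pin and base above 35 N).
It fails at once if a bystander is displaced by more than 20 mm (distance of any of bin, screwdriver, contactor from where it was at the start of the episode above 0.02 m).
It also fails if it takes over 72 s, if anything falls off the work surface, if the arm or the gripper's body presses on something with over 40 N, if the wrist force passes 120 N, or if a joint passes its speed limit or range.

## Working session

There is one attempt and no reset: what is moved stays moved. The work goes in short steps, each a Python script; the robot and the scene stay as the last script left them, time stands still between calls to the robot, and variables do not carry over. Pictures are saved under pics/ and viewed, about 8 in all and at most 12, crops included, and the job is handed in when it is done.

```bash
mkdir -p pics; ls
python3 - <<'E'
from bench import manip
import cv2,numpy as np
for c in("top","side"):
    p,d=manip.grab_frame(c); cv2.imwrite(f"pics/{c}0.png",p[:,:,::-1])
    k=manip.get_calibration(c); print(c,np.round(k["R"],3).tolist(),np.round(k["t"],3),k["camera_matrix"],k["k1"])
    for n in("base","mark","turntable","index_hole","post_a","rest_hole0","pin_grip","pin","bin","screwdriver","contactor"):
        print(n,[(np.round(r["at"],3).tolist(),round(r["confidence"],2)) for r in manip.look_for(c,n)[:3]])
print(manip.current_tcp_rot(),manip.current_time())
E
```

```text
pics
top [[-0.007, -1.0, 0.0], [-0.996, 0.007, -0.094], [0.094, -0.001, -0.996]] [-0.009  0.575  1.222] [[598.1574222    0.         313.16924889]
 [  0.         598.1574222  236.87900926]
 [  0.           0.           1.        ]] -0.200742971284667
base [([0.586, -0.042, 0.068], 0.7), ([0.587, -0.038, 0.059], 0.55), ([0.479, 0.287, 0.004], 0.18)]
mark [([0.582, -0.042, 0.061], 0.71)]
turntable [([0.59, -0.043, 0.066], 0.78), ([0.585, -0.044, 0.068], 0.57), ([0.488, -0.305, 0.091], 0.15)]
index_hole [([0.587, -0.038, 0.065], 0.68)]
post_a [([0.591, -0.039, 0.066], 0.63)]
rest_hole0 [([0.492, -0.295, 0.044], 0.68)]
pin_grip [([0.49, -0.303, 0.089], 0.54)]
pin [([0.494, -0.304, 0.085], 0.66)]
bin [([0.478, 0.287, 0.002], 0.82)]
screwdriver [([0.676, -0.318, 0.024], 0.78)]
contactor [([0.694, 0.324, 0.059], 0.71), ([0.478, 0.289, 0.004], 0.64), ([0.678, -0.317, 0.026], 0.55)]
side [[0.981, -0.194, 0.017], [-0.1, -0.578, -0.81], [0.167, 0.793, -0.586]] [-0.581  0.141  1.071] [[610.16289849   0.         328.03279035]
 [  0.         610.16289849 232.03627742]
 [  0.           0.           1.        ]] -0.0524967556417256
base [([0.579, -0.075, 0.065], 0.67)]
mark [([0.577, -0.079, 0.067], 0.68)]
turntable [([0.581, -0.065, 0.061], 0.58)]
index_hole [([0.583, -0.068, 0.06], 0.6)]
post_a [([0.577, -0.065, 0.068], 0.67)]
rest_hole0 [([0.488, -0.328, 0.047], 0.79)]
pin_grip [([0.497, -0.314, 0.072], 0.97)]
pin [([0.496, -0.313, 0.078], 0.85)]
bin [([0.473, 0.291, 0.02], 0.8), ([0.584, -0.065, 0.063], 0.37)]
screwdriver [([0.679, -0.32, 0.02], 0.63), ([0.694, 0.309, 0.04], 0.18)]
contactor [([0.692, 0.311, 0.04], 0.69), ([0.678, -0.318, 0.019], 0.15)]
[[-2.78831346e-05  3.42730320e-01  9.39433833e-01]
 [-4.54909638e-05  9.39433832e-01 -3.42730321e-01]
 [-9.99999999e-01 -5.22921462e-05 -1.06032273e-05]] 1.2
```

View pics/top0.png

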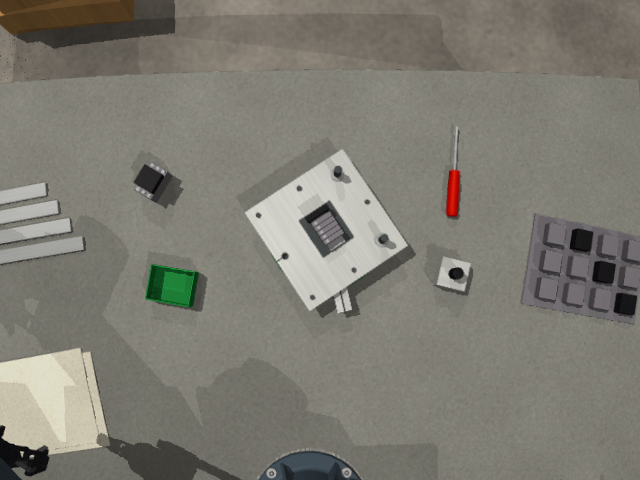

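View pics/side0.png

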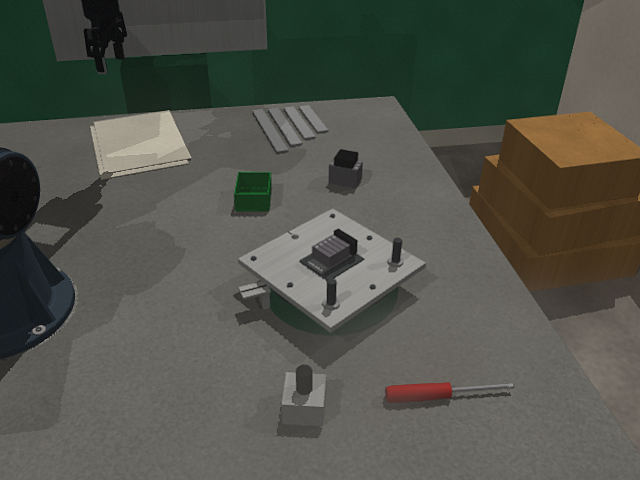

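The top view shows the plate centred near (328,230), posts at (338,172) and (383,239), the index hole at (285,256), and the tongue at (343,300). The pin is in its rest on the right at (456,273). The side view agrees with this.

```bash
cat > h.py <<'E'
from bench import manip
import cv2,numpy as np
def px2w(c,uv,z):
    k=manip.get_calibration(c);K=np.array(k["camera_matrix"]);R=np.array(k["R"]);t=np.array(k["t"])
    uv=np.atleast_2d(uv).astype(float)
    n=cv2.undistortPoints(uv[:,None],K,np.array([k["k1"],0,0,0,0.]))[:,0]
    r=np.c_[n,np.ones(len(n))]@R; o=-R.T@t
    return (o+r*((z-o[2])/r[:,2])[:,None])[:,:2]
def w2px(c,X):
    k=manip.get_calibration(c);X=np.atleast_2d(X).astype(float)
    return cv2.projectPoints(X[:,None],cv2.Rodrigues(np.array(k["R"]))[0],np.array(k["t"]),np.array(k["camera_matrix"]),np.array([k["k1"],0,0,0,0.]))[0][:,0]
def frame_at(p): # tool down, jaw dir angle
    return None
def down(a):  # y (jaw) axis at angle a in world
    x=np.array([0,0,-1.]);y=np.array([np.cos(a),np.sin(a),0]);return np.c_[x,y,np.cross(x,y)]
def plate(c="top",save=None,img=None):
    p=manip.grab_frame(c)[0] if img is None else img
    if save: cv2.imwrite(save,p[:,:,::-1])
    return p
E
python3 - <<'E'
from h import *
p=cv2.imread("pics/top0.png")
a=cv2.resize(p[240:325,255:365],None,fx=7,fy=7,interpolation=cv2.INTER_CUBIC);cv2.imwrite("pics/crop0.png",a)
g=p.astype(int).min(2); m=((g>150)).astype(np.uint8)
m[:140]=0;m[320:]=0;m[:,:235]=0;m[:,420:]=0
m=cv2.morphologyEx(m,cv2.MORPH_OPEN,np.ones((15,15)));m=cv2.morphologyEx(m,cv2.MORPH_CLOSE,np.ones((15,15)))
c=max(cv2.findContours(m,0,2)[0],key=cv2.contourArea)
w=px2w("top",c[:,0],.064);print(cv2.minAreaRect(w.astype(np.float32)*1000))
for n,uv,z in(("posta/b tops",[[338,170],[384,239]],.114),("hole",[[285,256]],.064),("tongue",[[343,300]],.046),("pin top",[[456,273]],.085)):print(n,px2w("top",uv,z))
E
```

```text
((588.6251831054688, -38.740234375), (239.45272827148438, 239.92083740234375), 33.26472473144531)
posta/b tops [[ 0.69876468 -0.0632021 ]
 [ 0.56173348 -0.15125027]]
hole [[0.53317237 0.04381443]]
tongue [[ 0.44339122 -0.0733939 ]]
pin top [[ 0.49481083 -0.29918809]]
```

View pics/crop0.png

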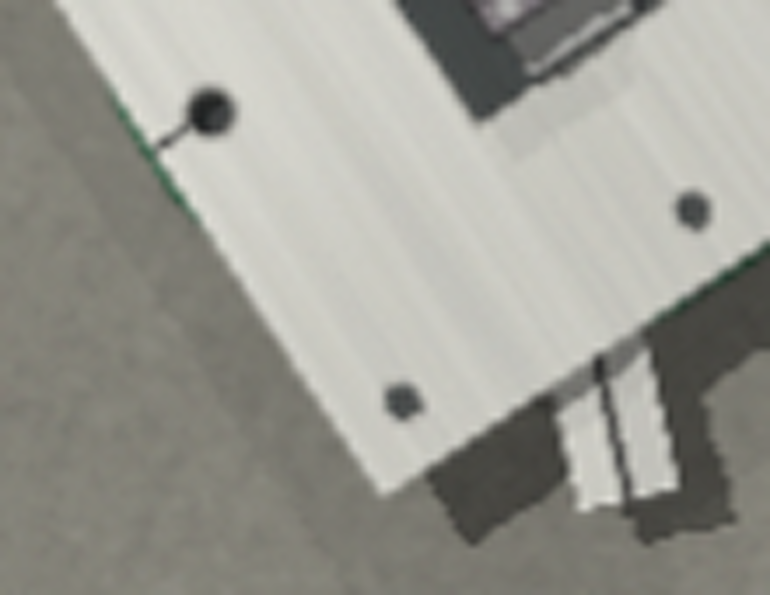

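```bash
cat >> h.py <<'E'
C=np.array([.5886,-.0387])
E
python3 - <<'E'
from h import *
L=px2w("top",[[340.7,291.4],[344.3,311.4]],.046);d=L-C
print(L,np.degrees(np.arctan2(d[:,1],d[:,0]))%360, np.degrees(np.arctan2(*(L[1]-L[0])[::-1]))%360)
d=(L.mean(0)-C);print("mark",np.degrees(np.arctan2(d[1],d[0]))%360)
def pose(th,z,off):
    a=np.radians(th);return np.r_[C+.115*np.array([np.cos(a),np.sin(a)]),z],down(a+np.pi/2+off)
for off in(0,np.pi):
  for th in(258.3,295,333):
    q=manip.inverse_kinematics(*pose(th,.085,off));print(off,th,None if q is None else np.round(q,2))
for off in (0,np.pi):
    print("pin",manip.inverse_kinematics(np.array([.4948,-.299,.05]),down(np.pi/2+off)))
E
```

```text
[[ 0.46098322 -0.06886424]
 [ 0.42012348 -0.07582598]] [193.29868608 192.42725126] 189.66928386196824
mark 192.80358264856503
0 258.3 [-0.34  0.6   1.67 -0.    0.87 -0.14]
0 295 [-0.29  0.7   1.47 -0.    0.97 -0.73]
0 333 [-0.2   0.77  1.33 -0.    1.04 -1.3 ]
3.141592653589793 258.3 None
3.141592653589793 295 [-0.29  0.7   1.47 -0.    0.97  2.41]
3.141592653589793 333 [-0.2   0.77  1.33 -0.    1.04  1.84]
pin [-6.24083425e-01  6.40080525e-01  1.70299481e+00 -4.44089210e-16
  7.98517322e-01 -2.19487975e+00]
pin [-6.24083425e-01  6.40080525e-01  1.70299481e+00 -4.44089210e-16
  7.98517322e-01  9.46712901e-01]
```

```bash
cat >> h.py <<'E'
def pose(th,z):
    a=np.radians(th);return np.r_[C+.115*np.array([np.cos(a),np.sin(a)]),z],down(a+np.pi/2)
def arc(t0,t1,z,step=5,v=.05):
    n=max(1,int(np.ceil(abs(t1-t0)/step)))
    for th in np.linspace(t0,t1,n+1)[1:]:
        p,o=pose(th,z);manip.move_l(p,o,max_speed=v)
        print(round(th,1),np.round(manip.current_force(),1),round(manip.current_time(),1))
E
python3 - <<'E'
from h import *
manip.set_gripper(.4)
p,o=pose(257.5,.2)
manip.move_ptp(p,o);print(manip.current_time(),manip.current_grip_width(),manip.current_force())
p[2]=.083;manip.move_l(p,max_speed=.1);print(manip.current_ee_pos(),manip.current_force(),manip.current_time())
arc(257.5,325,.083,7.5)
q=manip.grab_frame("top")[0];cv2.imwrite("pics/top1.png",q[:,:,::-1])
cv2.imwrite("pics/c1.png",cv2.resize(q[140:325,235:425],None,fx=3,fy=3,interpolation=cv2.INTER_CUBIC)[:,:,::-1])
E
```

```text
4.4583 0.4002199823702123 [ 0.15717935 -0.46139657  0.02293522]
[ 0.56405873 -0.15109034  0.0836121 ] [-0.55825242 -0.28592964  0.1175025 ] 5.775
265.0 [0.  0.  0.6] 6.2
272.5 [ 1.1 -0.2  0.5] 6.7
280.0 [-0.3 -0.7  0.2] 7.1
287.5 [ 0.5  0.4 -0.9] 7.6
295.0 [0.6 0.1 0.6] 8.0
302.5 [-0.5 -0.3  0.2] 8.5
310.0 [-0.4  0.5  0.2] 8.9
317.5 [0.3 0.7 1.3] 9.4
325.0 [ 0.1 -0.1 -0.3] 9.8
```

View pics/c1.png

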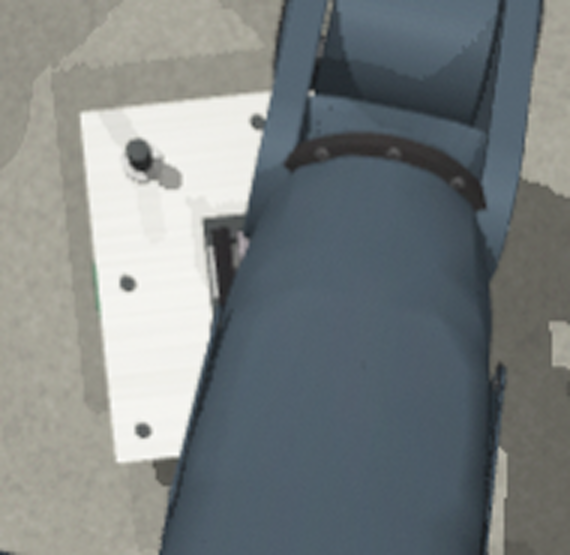

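Run:
```python
from h import *
e=px2w("top",[[262.3,177.7],[274,294]],.064);d=e[1]-e[0];h=np.degrees(np.arctan2(d[1],d[0]))%360;print("plate",h)
t=192.5+325-h;print(t);assert 329<t<334
arc(325,t,.083,7.5,.03);arc(t,t-3,.083,7.5,.05)
p,o=pose(t-3,.22);manip.move_l(p,max_speed=.2)
manip.move_ptp([.495,-.299,.22],down(np.pi/2+np.pi))
q=manip.grab_frame("top")[0];cv2.imwrite("pics/top2.png",q[:,:,::-1])
cv2.imwrite("pics/c2.png",cv2.resize(q[230:325,290:400],None,fx=7,fy=7,interpolation=cv2.INTER_CUBIC)[:,:,::-1])
print(manip.current_time())
for n in("pin_grip","pin","rest_hole0"):
  for c in("top","side"):
    if c=="side" and n=="pin_grip": s=manip.grab_frame("side")[0];cv2.imwrite("pics/side2.png",s[:,:,::-1])
    print(n,c,[(np.round(r["at"],3).tolist(),round(r["confidence"],2)) for r in manip.look_for(c,n)[:2]])
```

```text
plate 185.72131899735942
331.7786810026406
331.8 [ 0.2  0.4 -0.1] 10.5
328.8 [-0.3  0.7 -1.2] 10.7
13.5083
pin_grip top [([0.588, -0.038, 0.06], 0.57)]
pin_grip side [([0.496, -0.311, 0.075], 0.57)]
pin top []
pin side [([0.497, -0.31, 0.075], 0.56)]
rest_hole0 top [([0.478, 0.288, 0.004], 0.35)]
rest_hole0 side [([0.489, -0.322, 0.045], 0.7)]
```

View pics/c2.png

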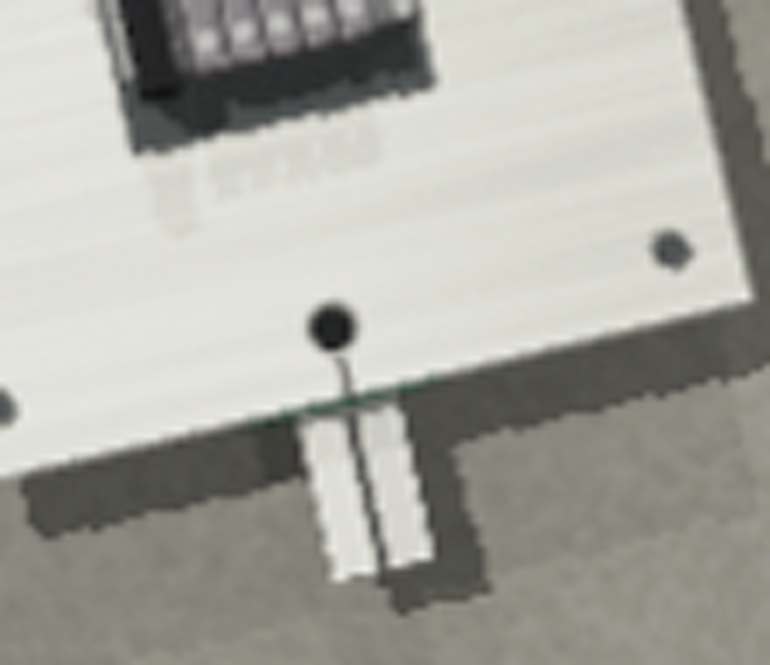

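The scribed line meets the tongue line almost exactly. The hole is at about (337.4,276.9) and the line middle at (342,300), both in full-image pixels. Next I'll pick the pin.

Run:
```python
from h import *
w=px2w("top",[[337.4,276.9]],.064)[0];d=w-C;print("hole",w,np.hypot(*d),np.degrees(np.arctan2(d[1],d[0]))%360)
w=px2w("top",[[343.7,302],[339.9,288.5]],.046)-C;print("line",np.degrees(np.arctan2(w[:,1],w[:,0]))%360)
g=cv2.imread("pics/top0.png").max(2)[258:290,440:472];m=(g<45).astype(np.uint8)
n,l,s,c=cv2.connectedComponentsWithStats(m);i=1+np.argmax(s[1:,4]);print(s[i],c[i]+[440,258])
P=px2w("top",[c[i]+[440,258]],.083)[0];print("pin",P)
# side camera check: grip blob -> line at grip centre height
g=cv2.imread("pics/side0.png").max(2)[355:402,285:325];m=(g<75).astype(np.uint8)
n,l,s,c=cv2.connectedComponentsWithStats(m);i=1+np.argmax(s[1:,4]);print(s[i]);print("side",px2w("side",[c[i]+[285,355]],.068))
assert abs(P[0]-.495)<.006 and abs(P[1]+.300)<.006
np.save("P.npy",P)
R=down(1.5*np.pi)
manip.set_gripper(.75,40)
manip.move_l([*P,.12],R,max_speed=.15);manip.move_l([*P,.054],max_speed=.08)
print(manip.current_force(),manip.current_ee_pos())
manip.set_gripper(0,40);print("grip",manip.current_grip_width(),manip.current_force(),manip.current_time())
manip.move_l([*P,.15],max_speed=.08)
print("grip",manip.current_grip_width(),manip.current_force(),manip.current_time())
q=manip.grab_frame("side")[0]
cv2.imwrite("pics/c3.png",cv2.resize(q[220:440,180:440],None,fx=3,fy=2.7,interpolation=cv2.INTER_CUBIC)[:,:,::-1])
cv2.imwrite("pics/side3.png",q[:,:,::-1])
```

```text
hole [ 0.49019291 -0.06166987] 0.10105231028390008 193.13855716471022
line [193.58724593 193.22077631]
[  9  10  14  11 126] [455.73015873 272.95238095]
pin [ 0.4949759  -0.29911925]
[ 11  10  16  30 440]
side [[ 0.49516554 -0.30299669]]
[-0.18686517 -0.42167943 -1.06383114] [ 0.49524018 -0.2992963   0.05441997]
grip 0.268179960322534 [-1.50753384 -8.34642825  3.78937705] 16.4917
grip 0.2661524292216695 [-0.66161737  0.03425059 -1.17233239] 17.8417
```

View pics/c3.png

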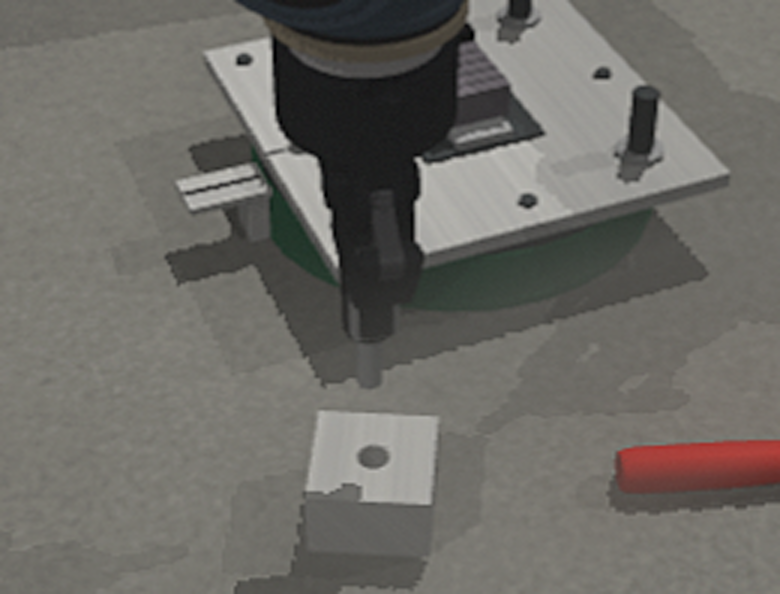

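```bash
cat >> h.py <<'E'
def force(n=6):
    r=[]
    for _ in range(n): r.append(manip.current_force());manip.dwell(.008)
    return np.mean(r,0)
def lower(z0,z1,step,fmax,f0):
    z=z0
    while z>z1+1e-6:
        z-=step;p=np.array(manip.current_ee_pos());p=np.r_[TX[:2],z];manip.move_l(p,max_speed=.03)
        f=force()-f0
        print(round(z,4),np.round(manip.current_ee_pos(),4),np.round(f,1))
        if f[2]>fmax: break
    return z
TX=np.zeros(2)
E
python3 - <<'E'
import h
from h import *
print("foot side",px2w("side",[[303.3,362]],.101),np.load("P.npy"))
R=down(np.radians(193+90))
h.TX=T=np.array([.4910,-.0622])
manip.move_l([.495,-.2,.17],R,max_speed=.2)
manip.move_l([*T,.17],max_speed=.2);manip.move_l([*T,.119],max_speed=.1);manip.dwell(.2)
f0=force(20);np.save("f0.npy",f0);print(f0,manip.current_time())
z=lower(.119,.1035,.0015,5,f0)
print(manip.current_time())
q=manip.grab_frame("side")[0]
cv2.imwrite("pics/c4.png",cv2.resize(q[200:340,200:360],None,fx=4.5,fy=4.2,interpolation=cv2.INTER_CUBIC)[:,:,::-1])
E
```

```text
foot side [[ 0.49557745 -0.29964427]] [ 0.4949759  -0.29911925]
[-0.01737188  0.06997235 -0.74510536] 20.4167
0.1175 [ 0.491  -0.0622  0.1174] [-0.1 -0.   0. ]
0.116 [ 0.491  -0.0622  0.1159] [-0.  -0.1 -0.4]
0.1145 [ 0.491  -0.0622  0.1145] [-0.4 -0.1  0.2]
0.113 [ 0.4912 -0.0622  0.1132] [0.1 0.1 2.6]
0.1115 [ 0.4908 -0.062   0.1112] [ 1.3  2.6 -1.4]
0.11 [ 0.4908 -0.0621  0.1098] [ 1.2  2.5 -1.2]
0.1085 [ 0.491  -0.0622  0.1084] [ 0.9  2.4 -0.7]
0.107 [ 0.491  -0.0622  0.1069] [ 0.7  1.6 -1. ]
0.1055 [ 0.491  -0.0622  0.1054] [ 1.3  2.1 -1. ]
0.104 [ 0.491  -0.0622  0.1039] [ 1.1  1.6 -1. ]
0.1025 [ 0.4909 -0.0622  0.1024] [ 1.2  1.4 -0.6]
23.7167
```

View pics/c4.png

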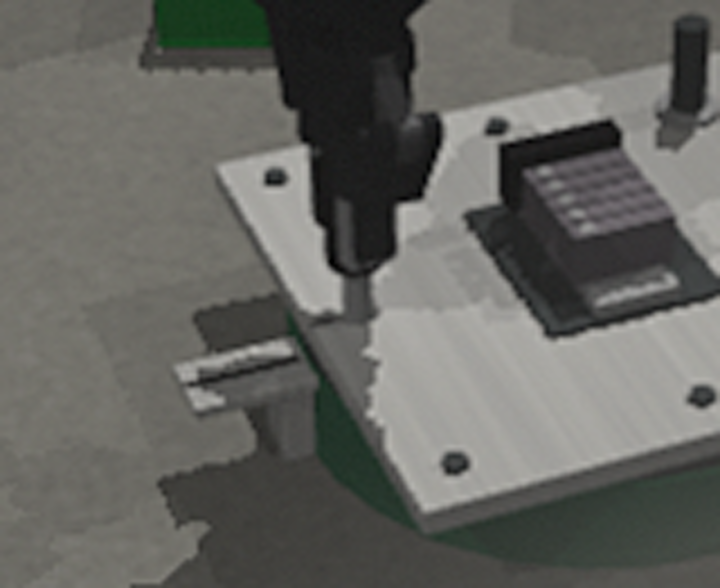

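```bash
cat > sw.py <<'E'
import h
from h import *
f0=np.load("f0.npy")
T=np.array([.4914,-.0622]);a0=np.radians(193.)
Cc=T-.1*np.array([np.cos(a0),np.sin(a0)])
def go(th,z,off=(0,0),v=.02):
    a=np.radians(th);p=np.r_[Cc+.1*np.array([np.cos(a),np.sin(a)])+off,z]
    manip.move_l(p,max_speed=v);return force()-f0
def sweep(th,angles,z,zc):
    for th in angles:
        f=go(th,z)
        k=0
        while f[2]<2.5 and k<6:
            z-=.0004;k+=1;f=go(th,z)
        if f[2]>6: z+=.0003
        print(round(th,2),round(z,4),np.round(f,1),round(manip.current_time(),1))
        if z<zc-.0018 : return th,z,True
        if np.abs(f).max()>14: print("FORCE");return th,z,False
    return th,z,False
E
python3 - <<'E'
from sw import *
z=.1025;f=go(193,z)
while f[2]<3 and z>.096: z-=.0004;f=go(193,z)
zc=z;print("contact",zc,f,manip.current_time())
th,ok=193,zc<.0965
if not ok: th,z,ok=sweep(193,np.arange(193.5,202.1,.5),z,zc)
print(th,z,ok,manip.current_time())
E
```

```text
contact 0.09570000000000004 [-0.09971559  3.5513193   0.94321986] 29.1667
193 0.09570000000000004 True 29.1667
```

Run:
```python
from sw import *
z=.0957;off=np.zeros(2)
while z>.0726:
    z-=.001;f=go(193,z,off);print(round(z,4),np.round(f,1),np.round(manip.current_ee_pos(),4),round(manip.current_time(),1))
    if f[2]>5 or np.abs(f[:2]).max()>8: break
    off+=np.clip(.00006*f[:2],-.0003,.0003)
q=manip.grab_frame("side")[0];print(manip.current_grip_width())
cv2.imwrite("pics/c5.png",cv2.resize(q[200:340,200:360],None,fx=4.5,fy=4.2,interpolation=cv2.INTER_CUBIC)[:,:,::-1])
```

```text
0.0947 [0.4 3.5 0.4] [ 0.4914 -0.0622  0.0946] 29.5
0.0937 [-0.   2.  -0.7] [ 0.4914 -0.0621  0.0936] 29.8
0.0927 [ 0.   1.1 -0.4] [ 0.4914 -0.062   0.0926] 30.1
0.0917 [-0.2  0.6 -0.1] [ 0.4914 -0.0619  0.0917] 30.4
0.0907 [-0.2  0.5 -0.1] [ 0.4914 -0.0618  0.0907] 30.7
0.0897 [-0.  -0.3 -0. ] [ 0.4914 -0.0618  0.0897] 31.0
0.0887 [-0.1 -0.   0.2] [ 0.4914 -0.0618  0.0887] 31.3
0.0877 [ 0.3 -0.5 -0.2] [ 0.4914 -0.0618  0.0877] 31.6
0.0867 [-0.2 -0.1 -0. ] [ 0.4914 -0.0618  0.0867] 31.9
0.0857 [ 0.2 -0.2  0.2] [ 0.4914 -0.0618  0.0857] 32.2
0.0847 [-0.3 -0.  -0. ] [ 0.4914 -0.0618  0.0847] 32.5
0.0837 [ 0.1 -0.4  0.3] [ 0.4914 -0.0618  0.0837] 32.8
0.0827 [-0.  -0.2 -0.2] [ 0.4914 -0.0618  0.0827] 33.1
0.0817 [-0.4  0.3 -0.2] [ 0.4914 -0.0618  0.0817] 33.4
0.0807 [ 0.1  0.1 -0.2] [ 0.4913 -0.0618  0.0807] 33.7
0.0797 [-0.2  0.4  0. ] [ 0.4914 -0.0618  0.0797] 34.0
0.0787 [-0.1 -0.2  0.1] [ 0.4914 -0.0618  0.0787] 34.3
0.0777 [-0.4 -0.2  0. ] [ 0.4914 -0.0618  0.0777] 34.6
0.0767 [-0.1 -0.2 -0. ] [ 0.4913 -0.0618  0.0767] 34.9
0.0757 [-0.1 -0.2 -0.5] [ 0.4913 -0.0619  0.0757] 35.2
0.0747 [-0.2  0.1 -0.1] [ 0.4913 -0.0618  0.0746] 35.5
0.0737 [-0.6  0.5  3.7] [ 0.4914 -0.0619  0.0739] 35.8
0.0727 [-3.1 -0.6 13. ] [ 0.4917 -0.062   0.0735] 36.1
0.27340574163326964
```

View pics/c5.png

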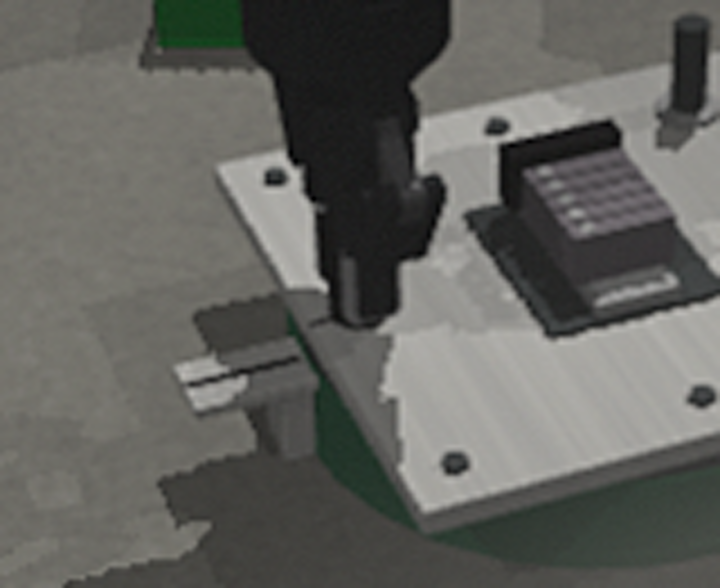

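The pin went straight into the bore without a search, because the bore lay almost exactly at the mark. The shoulder met the plate at the expected height. I'll ease off, release, retreat and check.

Run:
```python
from sw import *
p=np.array(manip.current_ee_pos());p[:2]=[.4914,-.0618];p[2]=.0738;manip.move_l(p,max_speed=.02);print(force()-f0)
manip.set_gripper(.7);manip.dwell(.2);print(manip.current_grip_width(),force()-f0)
p[2]=.2;manip.move_l(p,max_speed=.12)
manip.move_ptp([.40,-.30,.25],down(1.5*np.pi));manip.dwell(.3);print(manip.current_time())
out=[]
for c,(r,cc) in(("top",((225,325),(285,400))),("side",((200,300),(200,315)))):
    q=manip.grab_frame(c)[0];cv2.imwrite(f"pics/{c}9.png",q[:,:,::-1]);out.append(cv2.resize(q[r[0]:r[1],cc[0]:cc[1]],(390,340),interpolation=cv2.INTER_CUBIC))
    print(c,[(np.round(x["at"],3).tolist(),round(x["confidence"],2)) for x in manip.look_for(c,"pin_grip")[:2]])
cv2.imwrite("pics/c9.png",np.hstack(out)[:,:,::-1])
```

```text
[ 0.57744166 -0.33127759  0.92455422]
0.6991395289175814 [ 0.01779871 -0.27090897  0.61773248]
39.625
top []
side [([0.494, -0.075, 0.091], 0.63)]
```

View pics/c9.png

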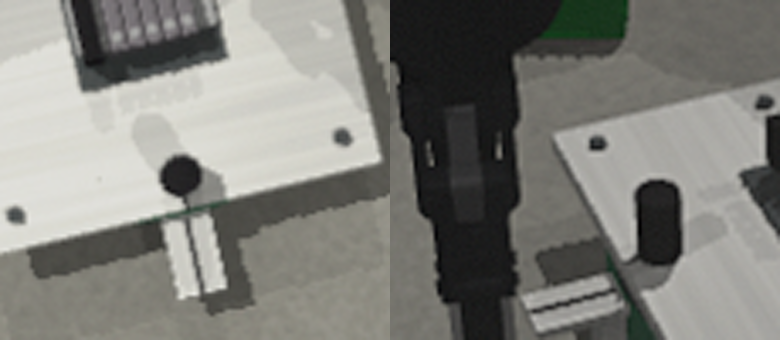

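The pin stands upright with its grip flat on the plate, no shank showing, and the scribed line still meets the tongue's line.

Run:
```python
from h import *
d=manip.grab_frame("top")[1];u,v=np.round(w2px("top",[[.4914,-.0618,.104]])[0]).astype(int)
k=manip.get_calibration("top");n=(np.array([u,v])-[k["camera_matrix"][0][2],k["camera_matrix"][1][2]])/k["camera_matrix"][0][0]
z=np.median(d[v-1:v+2,u-1:u+2]);print("grip top z",(np.array(k["R"]).T@(np.r_[n*z,z]-k["t"]))[2])
manip.sign_off()
```

```text
grip top z 0.10313942691118645
the job is handed in; nothing more can be done
```

The job is done and handed in at about 40 s of the 72 s allowed; no verdict was reported.

- **Turntable:** I pushed it about 70° anticlockwise by post_a, with the jaws straddling the post. The last picture before the pick put the hole at 193.1° and the pointer line at about 193.4°, an error of about 0.3°.
- **Pin:** I lifted it from its rest and put it into the index hole. No search swing was needed, because the bore lay almost exactly at the mark and the pin went straight in. The shoulder met the plate at the expected height, and I eased off before letting go.
- **Forces:** Readings stayed under 4 N until the shoulder seated. There the last downward step peaked at 13 N, above the suggested 10 N but well under the harm limits. Closing on the pin also briefly showed 8 N sideways against the rest block.
- **Last checks:** The pin stands upright with no shank visible, and the scribed line still meets the pointer line. The grip top measured 103 mm above the bench, against 104 mm expected when fully home.
- **Checks that failed or disagreed:** In the final pictures the trained network missed the pin in the top view. In the side view it placed the pin about 13 mm off in y; its earlier side-view readings had a similar offset, because it reports the visible surface.
- **Bystanders:** I stayed clear of the bin, screwdriver and contactor throughout, but did not measure their positions again.

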